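# Fit the stay sleeve and hold the screw feeder's hopper lid at its balance point

### The job

I am about to bolt a new lid stay onto this screw feeder. Of the three sleeves on the mat, put the one that is as long as the sleeve already fitted over the bare stud beside it, right down on the feeder's top, and leave the other sleeves and the things on the bench alone. Then take the open hopper lid by its edge grip, swing it gently up from its back-stop to its balance point, where it stands straight up, without letting it drop shut, and finish while holding it there, gripped motionless between your fingers, so that it can fall neither way while I fit the stay.

Things in the scene. Friction and masses are not known exactly. Their poses are not given: they have to be found in the camera images.
- feeder: Screw feeder: fixed white box, 260 mm (its x) by 270 mm (y), flat top 110 mm above the bench. Origin: centre of its underside; x points from its back (lid-hinge side, towards the robot) to its front, z up. The hopper's collar (x -55 to +45, y -55 to +55 mm) stands 18 mm above the top. At y = +105 mm two M8 studs stand in a row along x, 60 mm apart.
- bare_stud (a point): Foot of the bare stud, on its axis at the level of the feeder's flat top (feeder x -20, y +105 mm); z up along the stud. The stud is 8 mm thick and 38 mm tall and is the one nearer to the lid's hinge.
- fitted_sleeve (a point): Centre of the top end of the sleeve already fitted on the other stud (feeder x +40, y +105 mm): a steel sleeve 18 mm in diameter and 26 mm long standing on the feeder's top; the stud shows 12 mm above it. It is fixed.
- sleeve_short: Loose steel sleeve standing upright on the mat, 18 mm outside, 11 mm bore, 16 mm long. Origin: centre of its lower end, z along its axis. Wrong length.
- sleeve_mid: Loose steel sleeve standing upright on the mat, 18 mm outside, 11 mm bore, 26 mm long, about 40 g: as long as the one already fitted. Origin: centre of its lower end, z along its axis.
- sleeve_long: Loose steel sleeve standing upright on the mat, 18 mm outside, 11 mm bore, 38 mm long. Origin: centre of its lower end, z along its axis. Wrong length.
- mat: Thin blue-grey rubber mat on the bench, 270 by 120 by 3 mm, fixed; the three sleeves stand on it in a row along its x, about 80 mm apart, in any order. Origin: centre of its underside.
- lid (a joint): Lid angle in rad: 0 = shut, flat on the collar; 1.571 = standing straight up, its balance point (centre of mass right above the hinge); 2.09 = lying open on its back-stop, leaning back towards the robot, as at the start. The hinge turns almost freely: let go below 1.571 the lid falls shut, above it falls back on its stop.
- lid_hinge (a point): Middle of the lid's hinge axis, on the feeder (feeder x -65, y 0, 134 mm above the bench); the axis runs along the feeder's y, and the orientation here is the feeder's.
- lid_grip (a point): Middle of the lid's edge grip. The lid (about 0.26 kg) is a 6 mm thick aluminium frame with a clear window, 120 mm wide, its free edge 115 mm from the hinge axis. Along that edge runs a grip bar 10 mm thick, 16 mm deep, 120 mm wide; its centre line (this point) is 107 mm from the hinge axis. x points from hinge to free edge, y along the hinge, z is the lid's normal.
- stay: Bystander: the new steel lid stay, a foot plate 80 by 20 mm with a slotted bar 150 mm long, lying on the bench; origin: centre of the foot plate's underside.
- torque_meter: Bystander: hand-held torque meter, cream-coloured box 62 by 165 by 30 mm with a green display, lying on the bench; origin: centre of its underside.
- screwdriver: Bystander: screwdriver lying on the bench; origin: its middle.

How it is judged:
By the outcome, as a careful person would: the job done as asked, in the order asked, and still so for the second after the job is handed in, while the arm keeps its last pose, push and grip.
It also fails if it takes over 48 s, if anything falls off the work surface, if the arm or the gripper's body presses on something with over 40 N, if the wrist force passes 120 N, or if a joint passes its speed limit or range.

### The arm

A 6-joint arm with a two-finger parallel gripper is mounted at the origin on the work surface. World frame = base frame: x ahead of the robot, y to its left, z up, the work surface at z = 0. Lengths are in m, angles in degrees, forces in N, time in s.
With the tool pointing down it reaches from about 0.375 to 0.9 m from the base axis. Payload 3.1 kg.
Tool frame: the origin (TCP) lies midway between the tips of the shut fingers; the grasp point (between the pads) lies 19 mm behind it (bot.hold_point_z is the distance from the TCP to the grasp point, in m); z points along the fingers, y is the line along which they close (so a half turn about z gives the same grasp; the last joint's range is limited). The gripper opens to 87 mm and grips with 3 to 60 N. Pads are 19 mm wide; open, the fingers measure 117 mm over their backs; the gripper's body (75 mm by 190 mm) begins 51 mm behind the grasp point.
Start: joints at [-77.034, 30.224, 82.088, -0, 67.689, -10.227], TCP at [0.246, -0.574, 0.184] pointing down, gripper open.
Joint ranges: [-176.69, 176.69], [-43.24, 126.21], [12.49, 139.97], [-82, 262], [0, 151.66], [-163.58, 163.58]. Speed limits (degrees/s): [159.86, 159.86, 180, 180, 180, 180].

### API

Orientations are given as a 3x3 rotation matrix whose columns are the frame's x, y, z axes.
In Python, from rig import read_state, optics, order, bot gives the robot as it stands.
- The arm moves only by the tool drive_tool, never from a script. Its argument "steps" is a list of rows, each a list of 7 numbers: the finger opening in mm, from 0 to 87, then the shift along the tool's x, y, z normalised to -1 to 1, where 1 is 0.12 m, then the turn, a rotation vector about the tool's x, y, z normalised to -1 to 1, where 1 is 1.5 rad. In form: [[jaw, tx, ty, tz, ax, ay, az], ...]. A call has 1 to 8 rows; each row is the pose to reach, as a shift and turn from the pose commanded when the call began, along the tool's axes at that moment; what a row does not reach only later rows make up. A row lasts 1/10 s, in which the tool goes at most 50 mm and 8.59 degrees, less where a joint would pass 70% of its speed; a pose out of reach is approached as far as the arm can. A call with a number of a shift or a turn outside -1 to 1 is refused whole. A call with a gripper value outside its range is refused whole. The fingers move at their own pace and stop on an object; the grip force is fixed at half the most. Time passes only in rows, so rows that repeat a pose let the fingers close. It gives the time, the measured TCP pose, the force, the opening and the grip force at its end, in the units of the state.
- read_state(): the state, without advancing time (a new reading comes with each control period).
- optics.capture(name): name is "side" or "top"; returns a dict with "color" (384x512x3 uint8, blue, green, red), "range_z" (384x512 float32, m along the optical axis (not along the pixel's ray), 0 where there is no reading), "fx", "fy", "cx", "cy" (pixels), "D" ([k1, k2, p1, p2, k3] as OpenCV has them; the pictures are not rectified), "rvec" (rotation vector, rad) and "tvec" (3), from world to camera coordinates, as OpenCV has them. Camera axes: x right, y down, z forward; pixel columns grow to the right and rows downward; lengths in m; the calibration is good to about 2 mm. A picture is of the moment at which its call begins.
- order.hand_in(): hands the job in; it is judged then, once.
The state is a dict: "time_s": time; "joint_positions": joint angles; "qvel": joint speeds; "tau": joint torques, N m; "position": TCP position; "tcp_rot": TCP orientation; "force": force on the tool from outside, world axes, zero at the start; "moment": the same for the moment, N m; "opening": opening from 0.0 (shut) to 1.0 (fully open); "grasp_force": force on a finger pad.
Only numpy, scipy, OpenCV 4.12 (cv2) and the standard library are available. Lean on these libraries where they do the work, as an engineer would, in place of code of your own. Each camera call takes 0.05 s, during which the arm holds its last target. There are 200 camera calls.

## Working session

There is one attempt and no reset: what is moved stays moved. The work goes in short steps, Python scripts to look and compute and a tool call to move; the robot and the scene stay as the last step left them, time stands still between calls to the robot, and variables do not carry over. Pictures are saved under pics/ and viewed, at most 10 in all, crops included, and the job is handed in when it is done.

Besides the shell and the picture viewer there is one more tool, called as a command line: name --pt "numbers of a row" for each row, then --argument value for the rest. drive_tool: Moves the arm, as the interface text tells. Scaled input: -1 to 1 covers 0.12 m each way for a shift and 1.5 rad each way for a turn. Its arguments: {"type":"object","properties":{"steps":{"type":"array"}},"required":["steps"]}

```bash
ls; mkdir -p pics
python3 - <<'E'
from rig import read_state, optics, order, bot
import cv2,numpy as np,pickle
s=read_state();print(s)
print([a for a in dir(bot) if a[0]!='_'])
c={n:optics.capture(n) for n in("side","top")}
pickle.dump(c,open('c0.pkl','wb'))
for n in c:
    cv2.imwrite(f'pics/{n}0.png',c[n]['color'])
    d=c[n]; R=cv2.Rodrigues(np.array(d['rvec']))[0]
    print(n,d['fx'],d['fy'],d['cx'],d['cy'],d['D'],-R.T@np.ravel(d['tvec']),R[2],(d['range_z']>0).mean())
E
```

```text
pics
{'time_s': 0.0, 'joint_positions': array([-7.70347065e+01,  3.02791816e+01,  8.21562747e+01, -1.01809211e-03,
        6.76880576e+01, -1.02290912e+01]), 'qvel': array([-0.04397894, -0.00480889,  0.02963977, -0.03818192,  0.07159927,
       -0.01696091]), 'tau': array([ 4.85792407e-04, -4.40042245e+01, -1.76594102e+01,  6.35052030e-02,
        5.83804341e-02, -1.59713891e-04]), 'position': array([ 0.2459768 , -0.57368112,  0.18317002]), 'tcp_rot': array([[ 9.19171371e-01,  3.93857515e-01, -4.99679133e-04],
       [ 3.93857661e-01, -9.19169051e-01,  2.09707621e-03],
       [ 3.66659628e-04, -2.12437487e-03, -9.99997676e-01]]), 'force': array([ 0.23537585, -0.12592453,  1.2743479 ]), 'moment': array([-0.0237599 ,  0.01952142,  0.00030247]), 'grasp_force': 0.0, 'opening': 0.9994656864961314}
['PlanningError', 'hold_point_z']
side 468.48031372076474 468.48031372076474 257.34480699735826 189.170513511361 [-0.14664377  0.          0.          0.          0.        ] [0.09045951 0.73155052 0.8941343 ] [ 0.38463473 -0.65586058 -0.64954063] 0.9958648681640625
top 491.7044802746766 491.7044802746766 245.52260129200434 195.1161285608235 [0.07049342 0.         0.         0.         0.        ] [ 0.41893206 -0.07166842  1.64247332] [ 0.07806091  0.01541797 -0.99682936] 0.9958089192708334
```

View pics/side0.png

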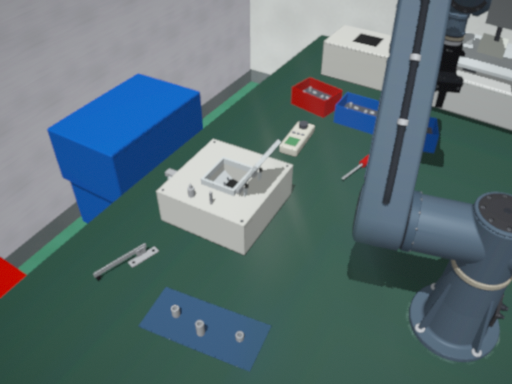

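View pics/top0.png

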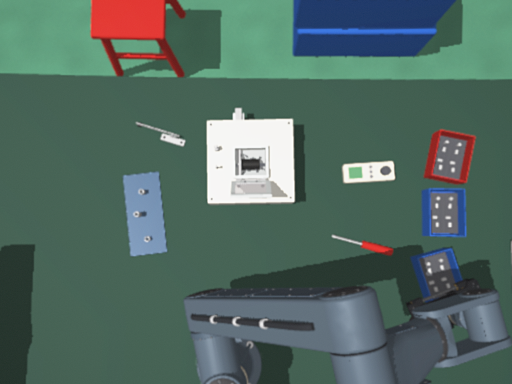

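The side view shows the feeder with its lid leaning towards the robot (lid edge about (275,148)). The studs are at (191,188) and (211,198), and the sleeves at (175,311), (200,327) and (239,336). In the top view the sleeves are at (141,191), (137,214) and (148,239), and the studs at (219,149) and (219,167).

```bash
cat > h.py <<'E'
import cv2,numpy as np,pickle
def cloud(d):
    h,w=d['range_z'].shape
    K=np.array([[d['fx'],0,d['cx']],[0,d['fy'],d['cy']],[0,0,1]]);D=np.array(d['D'])
    u,v=np.meshgrid(np.arange(w),np.arange(h))
    p=cv2.undistortPoints(np.stack([u,v],-1).reshape(-1,1,2).astype(np.float64),K,D).reshape(h,w,2)
    z=d['range_z'].astype(float)
    P=np.dstack([p[...,0]*z,p[...,1]*z,z]); R=cv2.Rodrigues(np.array(d['rvec']))[0]
    W=(P-np.ravel(d['tvec']))@R; W[z==0]=np.nan
    return W
def proj(d,X):
    K=np.array([[d['fx'],0,d['cx']],[0,d['fy'],d['cy']],[0,0,1]])
    return cv2.projectPoints(np.array(X,float).reshape(-1,1,3),np.array(d['rvec']),np.array(d['tvec']),K,np.array(d['D']))[0].reshape(-1,2)
E
python3 - <<'E'
from h import *
np.set_printoptions(precision=4,suppress=True)
c=pickle.load(open('c0.pkl','rb'))
for n in c:
    d=c[n];W=cloud(d);Z=W[...,2]
    bench=(Z<0.03)&(Z>-0.03)&(W[...,0]>.3)&(W[...,0]<.8)&(abs(W[...,1])<.4);print(n,'bench z',np.nanmedian(Z[bench]))
    top=(abs(Z-.11)<.005)&(W[...,0]>.3)&(W[...,0]<1)&(abs(W[...,1])<.3)
    print('top z',np.nanmedian(Z[top]),cv2.minAreaRect((W[top][:,:2]*1000).astype(np.float32)))
    hsv=cv2.cvtColor(d['color'],cv2.COLOR_BGR2HSV)
    boxes={'top':[(120,165,170,260)],'side':[(140,285,275,365)]}[n]
    for x0,y0,x1,y1 in boxes:
        m=np.zeros(Z.shape,np.uint8);m[y0:y1,x0:x1]=(Z[y0:y1,x0:x1]>.010)
        k,l,st,ce=cv2.connectedComponentsWithStats(m)
        for i in range(1,k):
            if st[i,4]>5:
                p=W[l==i];print('sleeve',ce[i],st[i,4],'zmax',p[:,2].max(),'mean',p.mean(0),'min',p.min(0),'max',p.max(0))
        b=(hsv[...,0]>95)&(hsv[...,0]<120)&(hsv[...,1]>90)&(hsv[...,2]>60);mm=np.zeros_like(m);mm[y0-10:y1+10,x0-10:x1+10]=b[y0-10:y1+10,x0-10:x1+10]
        print('mat',cv2.minAreaRect((W[mm>0][:,:2]*1000).astype(np.float32)),np.nanmedian(Z[mm>0]))
    hi=(Z>.115)&(Z<.165)&(W[...,0]>.45)&(W[...,0]<.9)&(W[...,1]>.05)&(W[...,1]<.25)
    k,l,st,ce=cv2.connectedComponentsWithStats(hi.astype(np.uint8))
    for i in range(1,k):
        p=W[l==i];print('stud?',ce[i],st[i,4],'zmax',p[:,2].max(),'mean',p.mean(0))
    li=(Z>.165)&(Z<.26)&(W[...,0]>.4)&(W[...,0]<.9)&(abs(W[...,1])<.15)
    p=W[li];print('lid',len(p),p.min(0),p.max(0),p.mean(0))
t=cv2.resize(c['top']['color'][110:265,115:305],None,fx=4,fy=4,interpolation=cv2.INTER_CUBIC);cv2.imwrite('pics/t1.png',t[:600])
t=cv2.resize(c['side']['color'][135:365,130:300],None,fx=2.6,fy=2.6,interpolation=cv2.INTER_CUBIC);cv2.imwrite('pics/s1.png',t[:600])
E
```

```text
side bench z 0.0016764542846935482
top z 0.11087288667586784 ((649.2705078125, -57.6207275390625), (265.159423828125, 277.68353271484375), 1.6627132892608643)
sleeve [174.9885 310.3103] 87 zmax 0.03387184802495548 mean [0.5525 0.3026 0.0237] min [0.5449 0.2927 0.0102] max [0.5616 0.311  0.0339]
sleeve [199.8036 327.2232] 112 zmax 0.04433164293212975 mean [0.4767 0.3129 0.0306] min [0.4694 0.3024 0.0102] max [0.4869 0.3209 0.0443]
sleeve [239.0909 335.6364] 55 zmax 0.022912848937859984 mean [0.3987 0.2801 0.0171] min [0.3907 0.2702 0.0102] max [0.4072 0.2885 0.0229]
mat ((484.66009521484375, 289.072509765625), (275.44482421875, 123.08293914794922), 8.484881401062012) 0.004029233676419563
stud? [189.9623 191.6981] 53 zmax 0.14785050629432897 mean [0.6831 0.0543 0.1296]
stud? [161. 188.] 1 zmax 0.11575467644985137 mean [0.7672 0.0688 0.1158]
stud? [167. 188.] 1 zmax 0.11512931860471624 mean [0.7543 0.0602 0.1151]
stud? [210.     196.3333] 6 zmax 0.14683561766799666 mean [0.6237 0.0507 0.1383]
stud? [210.5 202.5] 2 zmax 0.11818567290066202 mean [0.6236 0.0509 0.1182]
stud? [205. 207.] 1 
[... 3174 characters left out ...]
311 mean [0.607  0.0581 0.1161]
stud? [213. 176.] 1 zmax 0.11565138826850387 mean [0.5967 0.0547 0.1157]
stud? [214. 183.] 1 zmax 0.11550543623576141 mean [0.5747 0.0511 0.1155]
stud? [212. 185.] 1 zmax 0.118475190634601 mean [0.5681 0.0569 0.1185]
stud? [212. 189.] 1 zmax 0.11655083928820613 mean [0.5557 0.0568 0.1166]
stud? [214. 191.] 1 zmax 0.11744476241585819 mean [0.5495 0.0504 0.1174]
stud? [208.5 195.5] 2 zmax 0.1159694992383682 mean [0.5353 0.0673 0.1156]
stud? [209. 198.] 1 zmax 0.11770780194859677 mean [0.5274 0.0654 0.1177]
stud? [212. 198.] 1 zmax 0.11565852772179465 mean [0.5277 0.0562 0.1157]
lid 554 [ 0.5201 -0.1232  0.165 ] [ 0.5693 -0.0035  0.2409] [ 0.5431 -0.0627  0.2072]
```

View pics/t1.png

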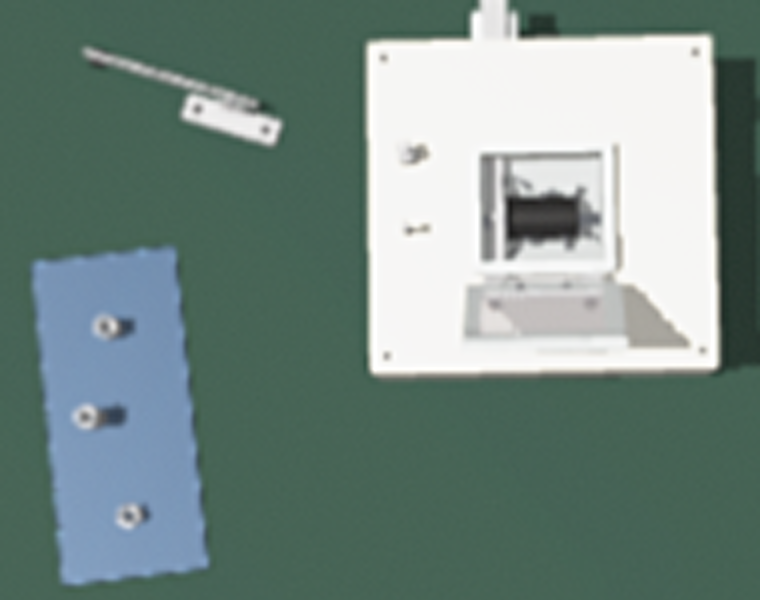

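View pics/s1.png

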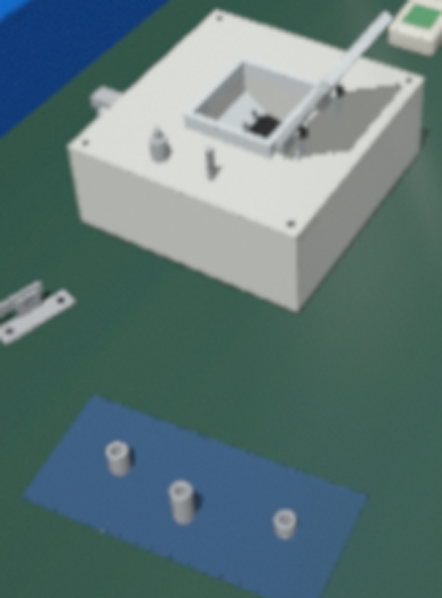

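Top crop: the mid sleeve is the farthest from the robot, at (107,326), with the long one at (86,416) and the short one at (129,515). The bare stud is at (415,230), and the lid leans over the feeder's back at (545,310). The side crop confirms the order: mid (118,458), long (182,500), short (285,522). Next I'll refine the positions with silhouette fits.

```bash
cat >> h.py <<'E'
from scipy.optimize import minimize
from scipy.ndimage import map_coordinates
S=8
def cylmask(d,x,y,z0,z1,r,box):
    a=np.linspace(0,2*np.pi,40)
    P=np.array([[x+r*np.cos(t),y+r*np.sin(t),z] for z in(z0,z1) for t in a])
    q=(proj(d,P)-box[:2]+.5)*S-.5
    m=np.zeros(((box[3]-box[1])*S,(box[2]-box[0])*S),np.uint8)
    cv2.fillConvexPoly(m,cv2.convexHull(q.astype(np.float32)).round().astype(np.int32),1)
    return cv2.resize(m.astype(np.float32),None,fx=1/S,fy=1/S,interpolation=cv2.INTER_AREA)
def fitcyl(d,ch,x,y,z0,z1,r,sign=0,pad=7,span=.008):
    """best xy: linear regression of image on mask coverage"""
    u=proj(d,[[x,y,z0],[x,y,z1]]);lo=np.floor(u.min(0)-pad).astype(int);hi=np.ceil(u.max(0)+pad).astype(int)
    box=(lo[0],lo[1],hi[0],hi[1]);I=ch[box[1]:box[3],box[0]:box[2]].astype(float)
    best=[]
    for dx in np.arange(-span,span+1e-6,.0005):
        for dy in np.arange(-span,span+1e-6,.0005):
            m=cylmask(d,x+dx,y+dy,z0,z1,r,box)
            cc=np.corrcoef(m.ravel(),I.ravel())[0,1]
            best.append((cc*sign if sign else abs(cc),x+dx,y+dy))
    return max(best)
E
python3 - <<'E'
from h import *
np.set_printoptions(precision=4,suppress=True)
c=pickle.load(open('c0.pkl','rb'))
for n in c:
    d=c[n];red=d['color'][...,2];g=d['color'][...,1]
    for nm,x,y,z1 in(('mid',.551,.299,.029),('long',.476,.309,.041),('short',.397,.276,.019)):
        print(n,nm,np.array(fitcyl(d,red,x,y,.003,z1,.009,1)))
    print(n,'fitted',np.array(fitcyl(d,g,.684,.049,.11,.136,.009,-1)))
    print(n,'bare',np.array(fitcyl(d,g,.625,.048,.11,.148,.004,-1,pad=5)))
    # feeder top outline from white mask
    W=cloud(d);top=((W[...,2]>.1)&(W[...,2]<.12)&(W[...,0]>.45)&(W[...,0]<.85)&(abs(W[...,1]+.06)<.2)).astype(np.uint8)
    cs=max(cv2.findContours(top,cv2.RETR_EXTERNAL,cv2.CHAIN_APPROX_NONE)[0],key=len)[:,0]
    p=W[cs[:,1],cs[:,0]][:,:2]; ctr=np.array([.649,-.059])
    for ax,s in((0,1),(0,-1),(1,1),(1,-1)):
        q=p-ctr;sel=(s*q[:,ax]>.118)&(abs(q[:,1-ax])<.11)
        if sel.sum()>8:
            k=np.polyfit(q[sel][:,1-ax],p[sel][:,ax],1);print(n,'edge',ax,s,sel.sum(),'pos',k[1],'slope deg',np.degrees(np.arctan(k[0])))
E
```

```text
side mid [0.9516 0.5565 0.3   ]
side long [0.9488 0.481  0.31  ]
side short [0.9675 0.401  0.277 ]
side fitted [0.9059 0.687  0.045 ]
side bare [0.8723 0.6245 0.0465]
side edge 0 1 46 pos 0.7785038362505899 slope deg -1.7455622483022935
side edge 0 -1 54 pos 0.5187185327116248 slope deg -1.896492209416027
side edge 1 1 80 pos 0.07788777280999172 slope deg 2.0279384741316995
side edge 1 -1 68 pos -0.19039429676903 slope deg 1.3815909035259855
top mid [0.7444 0.5535 0.302 ]
top long [0.6503 0.478  0.3155]
top short [0.7489 0.3965 0.2785]
top fitted [0.7715 0.685  0.041 ]
top bare [0.7069 0.6235 0.042 ]
top edge 0 1 70 pos 0.7785849601321821 slope deg -2.384772620679492
top edge 0 -1 71 pos 0.5181855916095716 slope deg -1.8770581289039852
top edge 1 1 70 pos 0.07369257330199826 slope deg 2.5760640317689294
top edge 1 -1 70 pos -0.19308774173793672 slope deg 1.9471483641983895
```

drive_tool --pt "87 0.8 -1 -1 0 0 -0.66" --pt "87 0.8 -1 -1 0 0 -0.66" --pt "87 0.8 -1 -1 0 0 -0.66" --pt "87 0.8 -1 -1 0 0 -0.66" --pt "60 0.8 -1 -1 0 0 -0.66" --pt "45 0.8 -1 -1 0 0 -0.66" --pt "45 0.8 -1 -1 0 0 -0.66"

```text
time_s: 0.8
position: [0.2872, -0.4257, 0.3043]
tcp_rot: [[0.17, 0.985, -0.0], [0.985, -0.17, -0.0], [-0.0, -0.0, -1.0]]
force: [0.6, -0.1, 0.2]
opening: 0.811
grasp_force: 0.0
```

drive_tool --pt "45 1 0.6 0 0 0 0" --pt "45 1 0.6 0 0 0 0" --pt "45 1 0.6 0 0 0 0"

```text
time_s: 1.1
position: [0.3797, -0.3188, 0.3037]
tcp_rot: [[0.176, 0.984, -0.0], [0.984, -0.176, 0.001], [0.001, -0.001, -1.0]]
force: [-0.6, -1.3, 0.0]
opening: 0.562
grasp_force: 0.0
```

drive_tool --pt "45 1 0 0 0 0 0" --pt "45 1 0 0 0 0 0" --pt "45 1 0 0 0 0 0"

```text
time_s: 1.4
position: [0.3994, -0.198, 0.3036]
tcp_rot: [[0.172, 0.985, -0.002], [0.985, -0.172, 0.003], [0.003, -0.002, -1.0]]
force: [-0.5, -0.2, -0.0]
opening: 0.518
grasp_force: 0.0
```

drive_tool --pt "45 1 0 0 0 0 0" --pt "45 1 0 0 0 0 0" --pt "45 1 0 0 0 0 0"

```text
time_s: 1.7
position: [0.4202, -0.0806, 0.3038]
tcp_rot: [[0.172, 0.985, -0.001], [0.985, -0.172, 0.002], [0.002, -0.001, -1.0]]
force: [0.4, 0.1, -0.0]
opening: 0.519
grasp_force: 0.0
```

drive_tool --pt "45 1 0 0 0 0 0" --pt "45 1 0 0 0 0 0" --pt "45 1 0 0 0 0 0"

```text
time_s: 2.0
position: [0.4415, 0.0373, 0.3039]
tcp_rot: [[0.172, 0.985, -0.001], [0.985, -0.172, 0.002], [0.002, -0.001, -1.0]]
force: [-0.5, -1.0, 0.5]
opening: 0.514
grasp_force: 0.0
```

drive_tool --pt "45 1 0.5 0 0 0 0" --pt "45 1 0.5 0 0 0 0" --pt "45 1 0.5 0 0 0 0"

```text
time_s: 2.3
position: [0.5232, 0.1439, 0.3038]
tcp_rot: [[0.174, 0.985, 0.0], [0.985, -0.174, 0.001], [0.001, 0.0, -1.0]]
force: [0.4, -0.8, 0.2]
opening: 0.517
grasp_force: 0.0
```

drive_tool --pt "45 1 0 -0.2 0 0 0" --pt "45 1 0 0.5 0 0 0" --pt "45 1 0 1 0 0 0" --pt "45 1 0 1 0 0 0" --pt "45 1 0 1 0 0 0"

```text
time_s: 2.8
position: [0.5374, 0.2598, 0.1766]
tcp_rot: [[0.173, 0.985, -0.015], [0.985, -0.173, -0.004], [-0.006, -0.015, -1.0]]
force: [-1.8, -0.6, -0.5]
opening: 0.519
grasp_force: 0.0
```

drive_tool --pt "45 0.35 0.08 0.3 0 0 0" --pt "45 0.35 0.08 0.9 0 0 0" --pt "45 0.35 0.08 0.9 0 0 0" --pt "45 0.35 0.08 0.9 0 0 0" --pt "45 0.35 0.08 0.9 0 0 0"

```text
time_s: 3.3
position: [0.5612, 0.2988, 0.0777]
tcp_rot: [[0.176, 0.984, 0.002], [0.984, -0.176, 0.0], [0.001, 0.002, -1.0]]
force: [0.0, 0.6, -0.4]
opening: 0.518
grasp_force: 0.0
```

Run:
```python
from rig import *
from h import *
print(read_state()['position'])
d=optics.capture('side');x=proj(d,[[.555,.2995,.029]])[0];print(x,proj(d,[read_state()['position']]))
a,b=int(x[0])-50,int(x[1])-75
t=cv2.resize(d['color'][b:b+110,a:a+110],None,fx=5,fy=5,interpolation=cv2.INTER_CUBIC);cv2.imwrite('pics/g1.png',t);print(a,b)
```

```text
[0.56122556 0.29884136 0.07773568]
[174.66997311 307.43023115] [[169.41879068 292.35466218]]
124 232
```

View pics/g1.png

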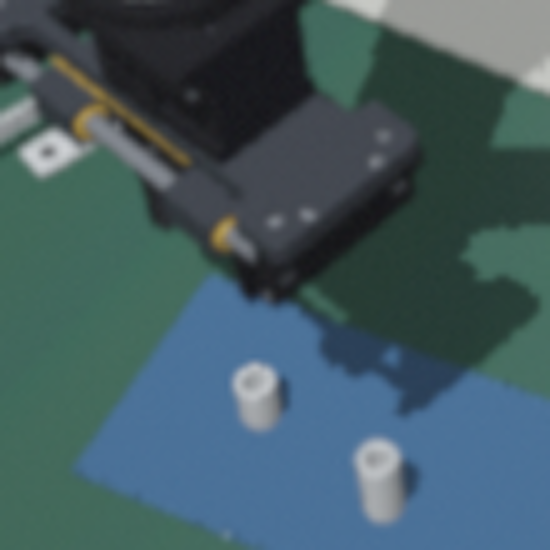

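The fingers hang above the mid sleeve, at crop (258,395). The gripper body hides the fingertips, near (265,295). The numbers agree, so I'll correct x and go down.

drive_tool --pt "45 0 -0.055 0.2 0 0 0" --pt "45 0 -0.055 0.4 0 0 0" --pt "45 0 -0.055 0.5 0 0 0" --pt "45 0 -0.055 0.57 0 0 0" --pt "45 0 -0.055 0.57 0 0 0" --pt "45 0 -0.055 0.57 0 0 0"

```text
time_s: 3.95
position: [0.5546, 0.3005, 0.0089]
tcp_rot: [[0.175, 0.985, 0.002], [0.985, -0.175, 0.001], [0.001, 0.002, -1.0]]
force: [0.7, 0.0, 0.4]
opening: 0.52
grasp_force: 0.0
```

Run:
```python
from rig import *
from h import *
s=read_state();print(s['position'],s['force'])
o=[]
for n in('side','top'):
    d=optics.capture(n);x=proj(d,[[.555,.2995,.029]])[0]
    a,b=int(x[0])-27,int(x[1])-35
    o.append(cv2.resize(d['color'][b:b+55,a:a+55],(400,400),interpolation=cv2.INTER_CUBIC))
cv2.imwrite('pics/g2.png',np.hstack(o))
```

```text
[0.55461293 0.30048699 0.00892159] [0.6777382  0.01086194 0.39041921]
```

View pics/g2.png

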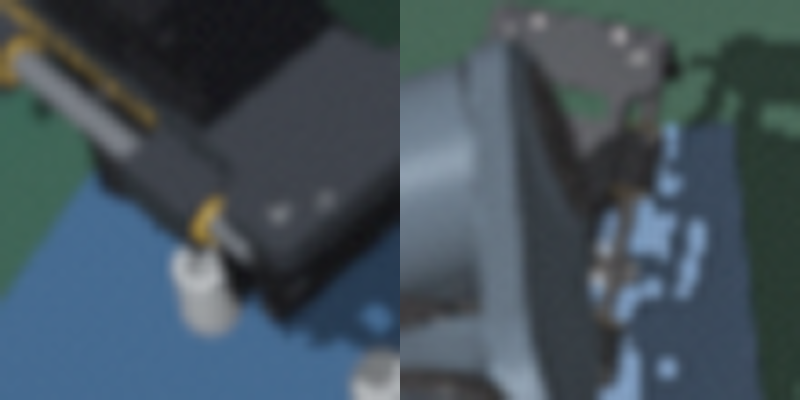

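The side half shows the sleeve at (205,290), standing between the dark fingers. The top half is mostly hidden by the arm. I'll close.

drive_tool --pt "14 0 0 0 0 0 0" --pt "14 0 0 0 0 0 0" --pt "14 0 0 0 0 0 0" --pt "14 0 0 0 0 0 0" --pt "14 0 0 0 0 0 0" --pt "14 0 0 0 0 0 0"

```text
time_s: 4.65
position: [0.5534, 0.3002, 0.0077]
tcp_rot: [[0.175, 0.985, -0.0], [0.985, -0.175, -0.0], [-0.0, -0.0, -1.0]]
force: [0.8, 0.2, -0.1]
opening: 0.173
grasp_force: 0.0
```

drive_tool --pt "14 0 0 0 0 0 0" --pt "14 0 0 0 0 0 0"

```text
time_s: 4.85
position: [0.5535, 0.3003, 0.0077]
tcp_rot: [[0.175, 0.985, -0.0], [0.985, -0.175, 0.0], [0.0, -0.0, -1.0]]
force: [0.1, 0.5, 0.3]
opening: 0.16
grasp_force: 0.0
```

Run:
```python
from rig import *
from h import *
s=read_state();print(s['position'],s['force'],s['opening'],s['grasp_force'])
o=[]
for n in('side','top'):
    d=optics.capture(n);x=proj(d,[[.555,.2995,.029]])[0];print(x,proj(d,[s['position']]))
    a,b=int(x[0])-27,int(x[1])-35
    o.append(cv2.resize(d['color'][b:b+55,a:a+55],(400,400),interpolation=cv2.INTER_CUBIC))
    if n=='side': print(np.array(fitcyl(d,d['color'][...,2],.555,.3,.003,.029,.009,1)))
cv2.imwrite('pics/g3.png',np.hstack(o))
```

```text
[0.55348431 0.30027119 0.00772984] [0.12112521 0.47542611 0.33719574] 0.1599902832307284 0.0
[174.66997311 307.43023115] [[176.13114525 313.48779162]]
[0.6728448 0.5545    0.3035   ]
[140.49121806 190.34883686] [[141.69512304 191.35836132]]
```

View pics/g3.png

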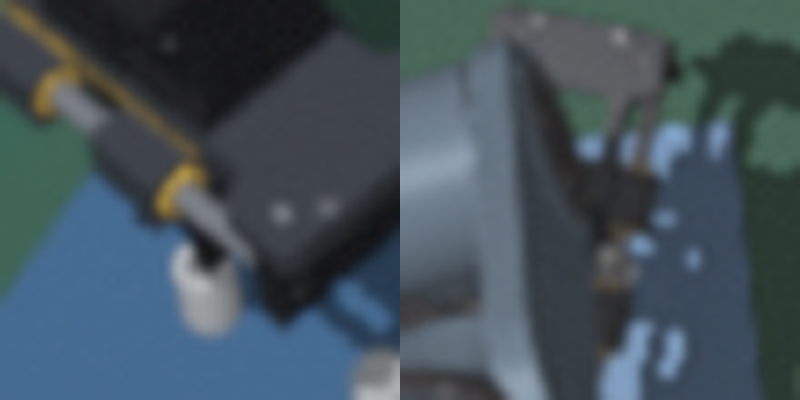

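In the side half the sleeve, at (205,290), stands wholly in front of the fingers, so the fingers closed behind or above it. I'll read their real position from depth.

Run:
```python
from rig import *
from h import *
np.set_printoptions(precision=3,suppress=True,linewidth=200)
for n in('side','top'):
    d=optics.capture(n);W=cloud(d)
    c=(176,306) if n=='side' else (141,191)
    for nm,k in(('x',0),('y',1),('z',2)):
        print(n,nm);print((W[c[1]-12:c[1]+9:1 if n=='top' else 2,c[0]-9:c[0]+12,k]*1000).round().astype(int))
    print('V');print(d['color'][c[1]-12:c[1]+9:1 if n=='top' else 2,c[0]-9:c[0]+12,2])
```

```text
side x
[[528 526 524 521 521 521 518 519 519 506 503 500 498 495 493 491 490 488 487 486 485]
 [525 522 521 521 520 519 518 520 519 518 517 521 498 492 491 490 487 486 483 482 480]
 [524 520 522 520 519 516 515 513 512 535 534 492 491 489 488 486 485 482 480 478 479]
 [526 522 522 520 517 514 512 509 510 508 504 490 488 486 485 483 480 480 477 478 476]
 [566 523 522 521 585 547 542 510 506 504 503 489 487 484 481 480 478 478 475 475 472]
 [588 589 585 584 581 580 544 539 540 503 501 499 487 484 480 478 477 475 473 470 469]
 [586 584 583 579 579 562 548 541 541 539 540 539 496 492 490 479 478 474 471 468 466]
 [583 582 577 577 560 559 559 543 541 540 539 547 560 557 489 480 477 473 472 469 468]
 [578 577 575 574 558 557 555 550 550 547 547 546 550 554 552 482 477 474 472 469 469]
 [577 574 571 571 567 555 552 550 548 548 546 546 548 551 546 547 480 475 475 468 474]
 [571 571 570 566 566 557 554 551 549 549 547 546 545 548 547 542 479 477 474 475 474]]
side y
[[338 336 336 336 334 331 331 327 325 335 335 335 334 335 334 333 331 331 330 328 326]
 [341 341 339 337 336 334 333 328 326 324
[... 28229 characters left out ...]
7  66  58  57  60  60  59  62]
 [ 54  54  54  55  53  54  54  63  74  81  85  80  84  77  63  59  60  59  58  58  58]
 [ 54  52  54  55  53  54  57  65  70  69  75  71  69  62  59  59  58  58  59  60  59]
 [ 53  54  55  55  53  54  55  56  53  53  55  50  51  52  58  59  58  58  58  59  58]
 [ 54  53  55  54  54  54  53  52  49  46  46  44  47  54  58  58  59  60  61  60  58]
 [ 53  54  54  54  55  54  56  50  51  48  47  42  45  55  58  58  58  59  58  59  59]
 [ 52  54  54  55  55  56  55  53  51  47  46  40  48  60  65  63  60  57  56  58  57]
 [ 51  57  55  54  54  54  55  53  51  49  45  45  66  94  97  83  64  58  65  63  59]]<stdin>:8: RuntimeWarning: invalid value encountered in cast
```

drive_tool --pt "45 0 0 0 0 0 0" --pt "45 0 0 0 0 0 0" --pt "45 0 0 0 0 0 0" --pt "45 0 0 0 0 0 0" --pt "45 0 0 0 0 0 0" --pt "45 0 0 0 0 0 0"

```text
time_s: 5.65
position: [0.5535, 0.3002, 0.0078]
tcp_rot: [[0.175, 0.985, -0.0], [0.985, -0.175, -0.0], [-0.0, -0.0, -1.0]]
force: [-0.2, 0.1, 0.1]
opening: 0.505
grasp_force: 0.0
```

Run:
```python
from rig import *
from h import *
np.set_printoptions(precision=3,suppress=True,linewidth=200)
s=read_state();print(s['position'],s['opening'])
for n in('side','top'):
    d=optics.capture(n);W=cloud(d);V=d['color'][...,2]
    m=(W[...,2]>.012)&(W[...,2]<.10)&(W[...,0]>.49)&(W[...,0]<.62)&(W[...,1]>.25)&(W[...,1]<.34)
    v,u=np.nonzero(m);o=np.argsort(W[m][:,2])[::-1]
    print(n,len(o))
    for i in o[::max(1,len(o)//45)]: print(u[i],v[i],(W[v[i],u[i]]*1000).round().astype(int),V[v[i],u[i]],end=' | ')
    print()
```

```text
[0.553 0.3   0.008] 0.5045936324854493
side 142
160 283 [583 301 100] 70 | 161 285 [579 303  98] 66 | 160 284 [583 302  97] 56 | 163 285 [576 300  96] 77 | 161 286 [579 304  94] 69 | 163 287 [576 301  91] 51 | 163 288 [578 300  84] 67 | 165 288 [577 296  80] 54 | 167 288 [575 291  76] 86 | 166 289 [576 294  76] 53 | 161 292 [582 305  73] 80 | 159 291 [588 305  72] 71 | 168 289 [575 290  71] 84 | 167 290 [575 293  71] 54 | 161 294 [580 307  69] 39 | 178 308 [527 316  67] 49 | 161 295 [581 308  66] 35 | 163 295 [579 304  63] 48 | 163 296 [578 306  62] 40 | 179 311 [525 317  59] 37 | 180 310 [525 313  58] 21 | 181 309 [525 310  58] 34 | 177 309 [534 314  56] 128 | 181 310 [525 311  56] 23 | 163 298 [579 306  54] 38 | 163 299 [578 307  52] 51 | 162 298 [583 305  50] 42 | 179 313 [527 316  49] 77 | 176 310 [546 305  32] 171 | 172 309 [557 307  31] 165 | 172 311 [554 311  30] 161 | 172 307 [561 302  29] 154 | 171 307 [563 303  29] 153 | 176 306 [556 294  28] 106 | 176 312 [547 306  26] 147 | 176 307 [555 295  25] 135 | 172 308 [561 302  25] 157 | 173 308 [560 300  24] 136 | 177 311 [548 301  23] 123 | 178 312 [545 302  22] 99 | 174 313 [552 308  21] 157 | 176 308 [556 295  20] 150 | 174 314 [551 309  19] 156 | 178 313 [545 302  18] 115 | 175 309 [559 296  16] 164 | 174 315 [552 309  14] 154 | 172 314 [558 309  13] 133 | 176 316 [547 308  12] 145 | 
top 11
142 183 [574 283  83] 49 | 142 184 [572 285  72] 72 | 143 183 [576 283  68] 64 | 141 189 [559 297  33] 123 | 140 193 [546 300  31] 128 | 141 190 [557 299  25] 110 | 144 192 [550 289  23] 91 | 144 193 [547 290  20] 89 | 140 192 [550 304  17] 105 | 152 190 [558 265  13] 101 | 155 197 [535 254  13] 59 |
```

Both fingers visibly end at z ≈ 0.049, while the readout says 0.008. The real tips are about 41 mm higher than the readout. I'll go down in small force-checked steps.

drive_tool --pt "45 0 0 0.04 0 0 0" --pt "45 0 0 0.08 0 0 0" --pt "45 0 0 0.12 0 0 0" --pt "45 0 0 0.16 0 0 0" --pt "45 0 0 0.16 0 0 0"

```text
time_s: 6.25
position: [0.5527, 0.3, -0.0126]
tcp_rot: [[0.175, 0.985, -0.002], [0.985, -0.175, -0.001], [-0.001, -0.002, -1.0]]
force: [0.0, -0.4, 0.0]
opening: 0.514
grasp_force: 0.0
```

```bash
cat >> h.py <<'E'
def fing(optics,p,zlo,zhi,r=.06,names=('side',)):
    for n in names:
        d=optics.capture(n);W=cloud(d);V=d['color'][...,2]
        m=(W[...,2]>zlo)&(W[...,2]<zhi)&(abs(W[...,0]-p[0])<r)&(abs(W[...,1]-p[1])<r*.6)&(V<95)
        v,u=np.nonzero(m);o=np.argsort(W[m][:,2]);print(n,len(o))
        for i in o[:24]: print(u[i],v[i],(W[v[i],u[i]]*1000).round().astype(int),V[v[i],u[i]],end=' | ')
        print()
E
python3 - <<'E'
from rig import *
from h import *
s=read_state();print(s['position'],s['opening'],s['force'])
fing(optics,s['position'],.008,.06)
E
```

```text
[ 0.55270767  0.29996276 -0.01255538] 0.5140567821851996 [ 0.00359543 -0.35064211  0.03513938]
side 66
194 326 [499 306   8] 74 | 159 316 [582 326   8] 71 | 163 317 [573 324   8] 70 | 177 322 [538 318   9] 71 | 172 321 [549 322   9] 69 | 178 313 [547 301  16] 93 | 165 305 [580 304  25] 55 | 180 318 [529 314  26] 51 | 164 304 [582 304  27] 47 | 179 317 [532 314  28] 70 | 181 319 [525 316  28] 55 | 163 304 [583 306  29] 50 | 182 318 [524 313  29] 42 | 162 303 [586 305  30] 55 | 163 303 [584 305  31] 41 | 183 317 [523 311  31] 31 | 182 317 [525 312  31] 28 | 165 304 [577 305  33] 43 | 165 303 [579 303  33] 39 | 179 316 [531 314  33] 76 | 180 317 [528 315  33] 44 | 164 303 [580 305  33] 39 | 183 316 [523 310  34] 24 | 179 315 [532 313  35] 73 |
```

drive_tool --pt "45 0 0 0.05 0 0 0" --pt "45 0 0 0.1 0 0 0" --pt "45 0 0 0.14 0 0 0" --pt "45 0 0 0.14 0 0 0"

```text
time_s: 6.7
position: [0.5527, 0.3, -0.0292]
tcp_rot: [[0.175, 0.985, -0.002], [0.985, -0.175, -0.001], [-0.001, -0.002, -1.0]]
force: [0.8, -0.7, 0.8]
opening: 0.518
grasp_force: 0.0
```

Run:
```python
from rig import *
from h import *
s=read_state();print(s['position'],s['opening'],s['force'])
fing(optics,s['position'],.007,.06)
```

```text
[ 0.55269118  0.29995873 -0.02924579] 0.5183498422861588 [ 0.77353813 -0.74759189  0.8428951 ]
side 97
149 313 [607 331   7] 69 | 159 302 [607 296   7] 59 | 148 313 [609 333   7] 70 | 178 330 [524 332   7] 69 | 158 303 [607 299   7] 70 | 166 318 [566 322   7] 71 | 154 318 [589 336   7] 70 | 174 322 [544 321   7] 70 | 202 318 [497 279   7] 40 | 160 316 [581 325   7] 70 | 188 335 [498 331   7] 69 | 159 316 [582 326   7] 70 | 155 311 [599 320   7] 71 | 190 328 [504 315   7] 68 | 166 310 [579 305   7] 63 | 155 318 [587 335   8] 69 | 194 326 [500 306   8] 57 | 150 314 [603 333   8] 70 | 164 319 [568 326   8] 69 | 186 332 [506 328   8] 69 | 158 319 [579 334   8] 70 | 159 314 [586 322   8] 71 | 163 315 [576 319   8] 71 | 158 318 [580 332   8] 70 |
```

drive_tool --pt "14 0 0 0 0 0 0" --pt "14 0 0 0 0 0 0" --pt "14 0 0 0 0 0 0" --pt "14 0 0 0 0 0 0" --pt "14 0 0 0 0 0 0" --pt "14 0 0 0 0 0 0" --pt "14 0 0 0 0 0 0"

```text
time_s: 7.45
position: [0.5537, 0.3003, -0.028]
tcp_rot: [[0.175, 0.985, 0.0], [0.985, -0.175, 0.0], [0.0, 0.0, -1.0]]
force: [0.4, -0.1, 1.6]
opening: 0.193
grasp_force: 30.0
```

Sleeve gripped at 30 N. I'll lift it and carry it towards the stud.

drive_tool --pt "14 0 0 -0.1 0 0 0" --pt "14 0 0 -0.4 0 0 0" --pt "14 0 0 -0.8 0 0 0" --pt "14 0 0 -1 0 0 0" --pt "14 0 0 -1 0 0 0"

```text
time_s: 7.95
position: [0.5569, 0.3016, 0.0972]
tcp_rot: [[0.175, 0.985, 0.01], [0.985, -0.175, 0.003], [0.005, 0.009, -1.0]]
force: [0.2, -0.2, -0.0]
opening: 0.196
grasp_force: 30.0
```

drive_tool --pt "14 -0.2 0.1 -0.3 0 0 0" --pt "14 -0.5 0.25 -0.55 0 0 0" --pt "14 -0.8 0.4 -0.55 0 0 0" --pt "14 -1 0.48 -0.55 0 0 0" --pt "14 -1 0.48 -0.55 0 0 0"

```text
time_s: 8.45
position: [0.5894, 0.1685, 0.1573]
tcp_rot: [[0.179, 0.984, -0.001], [0.984, -0.179, -0.001], [-0.001, -0.001, -1.0]]
force: [-0.0, 1.2, -0.3]
opening: 0.194
grasp_force: 30.0
```

drive_tool --pt "14 -0.3 0.15 0 0 0 0" --pt "14 -0.6 0.3 0 0 0 0" --pt "14 -0.9 0.45 0 0 0 0" --pt "14 -0.98 0.48 0 0 0 0" --pt "14 -0.98 0.48 0 0 0 0" --pt "14 -0.98 0.48 0 0 0 0"

```text
time_s: 9.05
position: [0.6242, 0.0477, 0.1571]
tcp_rot: [[0.175, 0.985, -0.002], [0.985, -0.175, 0.001], [0.001, -0.002, -1.0]]
force: [0.2, 0.7, -0.6]
opening: 0.198
grasp_force: 30.0
```

Run:
```python
from rig import *
from h import *
np.set_printoptions(precision=4,suppress=True)
s=read_state();p=s['position'];print(p,s['opening'],s['force'],s['grasp_force'])
zb=p[2]+.031
out=[]
for n in('side','top'):
    d=optics.capture(n);print(n,'held',np.array(fitcyl(d,d['color'][...,2],p[0],p[1],zb,zb+.026,.009,0,pad=5)))
    x=proj(d,[[.625,.046,.14]])[0].astype(int);out.append(cv2.resize(d['color'][x[1]-32:x[1]+18,x[0]-25:x[0]+25],(400,400),interpolation=cv2.INTER_CUBIC))
    print(x,proj(d,[[p[0],p[1],zb],[p[0],p[1],zb+.026]]))
cv2.imwrite('pics/p1.png',np.hstack(out))
```

```text
[0.6242 0.0477 0.1571] 0.19838551651692649 [ 0.1713  0.6743 -0.6048] 29.999970048666
side held [0.632  0.6212 0.0397]
[210 194] [[209.2789 179.837 ]
 [208.5859 171.2568]]
top held [0.5587 0.6162 0.0532]
[215 165] [[213.6276 164.0356]
 [212.9288 162.7808]]
```

View pics/p1.png

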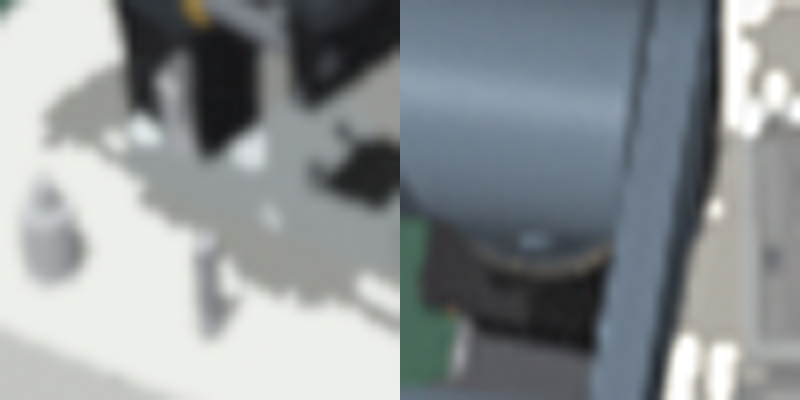

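Side half: the held sleeve shows at (180,110) between the fingers, above the stud at (208,235–335), and about where predicted. The top half is blocked by the arm. I'll adjust slightly and go down until the sleeve is just above the stud tip.

drive_tool --pt "14 -0.01 0.006 0.1 0 0 0" --pt "14 -0.01 0.006 0.2 0 0 0" --pt "14 -0.01 0.006 0.28 0 0 0" --pt "14 -0.01 0.006 0.28 0 0 0" --pt "14 -0.01 0.006 0.28 0 0 0"

```text
time_s: 9.65
position: [0.6254, 0.045, 0.1234]
tcp_rot: [[0.175, 0.985, -0.001], [0.985, -0.175, 0.0], [-0.0, -0.001, -1.0]]
force: [-0.9, 0.1, -0.9]
opening: 0.193
grasp_force: 30.0
```

drive_tool --pt "14 0 0 0.02 0 0 0" --pt "14 0 0 0.04 0 0 0" --pt "14 0 0 0.06 0 0 0" --pt "14 0 0 0.08 0 0 0"

```text
time_s: 10.05
position: [0.6259, 0.0448, 0.1146]
tcp_rot: [[0.175, 0.985, 0.0], [0.985, -0.175, -0.0], [0.0, 0.0, -1.0]]
force: [-0.7, -0.4, -0.7]
opening: 0.196
grasp_force: 30.0
```

drive_tool --pt "14 0 0 0.02 0 0 0" --pt "14 0 0 0.04 0 0 0" --pt "14 0 0 0.04 0 0 0"

```text
time_s: 10.35
position: [0.6255, 0.0449, 0.1093]
tcp_rot: [[0.175, 0.985, -0.001], [0.985, -0.175, 0.0], [-0.0, -0.001, -1.0]]
force: [0.4, 0.4, 0.1]
opening: 0.199
grasp_force: 30.0
```

drive_tool --pt "14 0 0 0.04 0 0 0" --pt "14 0 0 0.08 0 0 0" --pt "14 0 0 0.12 0 0 0" --pt "14 0 0 0.12 0 0 0"

```text
time_s: 10.75
position: [0.625, 0.0449, 0.0943]
tcp_rot: [[0.175, 0.985, -0.002], [0.985, -0.175, 0.0], [-0.0, -0.002, -1.0]]
force: [-0.7, 0.2, -0.0]
opening: 0.19
grasp_force: 30.0
```

Run:
```python
from rig import *
from h import *
np.set_printoptions(precision=4,suppress=True,linewidth=200)
s=read_state();p=s['position'];print(p,s['force'],s['moment'])
d=optics.capture('side');print(np.array(fitcyl(d,d['color'][...,1],.6247,.0465,p[2]+.031,p[2]+.057,.009,0,pad=4)))
print(proj(d,[[.6247,.0465,.11],[.6247,.0465,p[2]+.031],[.6247,.0465,p[2]+.057],[.6247,.0465,.148]]))
x=proj(d,[[.6247,.0465,.13]])[0].astype(int);cv2.imwrite('pics/p2.png',cv2.resize(d['color'][x[1]-25:x[1]+20,x[0]-25:x[0]+20],(540,540),interpolation=cv2.INTER_CUBIC));print(x-25)
```

```text
[0.625  0.0449 0.0943] [-0.671   0.1943 -0.0152] [-0.0296 -0.076   0.0086]
[0.7106 0.6212 0.0385]
[[211.3585 203.7585]
 [210.9815 199.1731]
 [210.3286 191.1909]
 [210.4121 192.2141]]
[185 172]
```

View pics/p2.png

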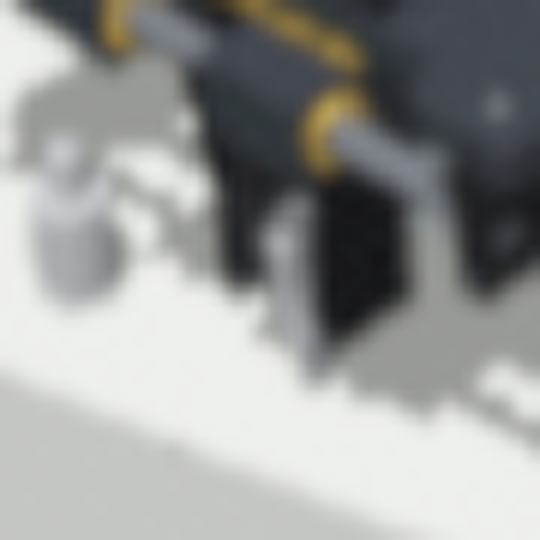

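The sleeve, at (290,250), is on the stud, whose foot still shows below it at (315,375). I'll keep lowering until it seats.

drive_tool --pt "14 0 0 0.03 0 0 0" --pt "14 0 0 0.06 0 0 0" --pt "14 0 0 0.09 0 0 0" --pt "14 0 0 0.11 0 0 0" --pt "14 0 0 0.115 0 0 0" --pt "14 0 0 0.12 0 0 0"

```text
time_s: 11.4
position: [0.6258, 0.0449, 0.0808]
tcp_rot: [[0.175, 0.985, -0.0], [0.985, -0.175, 0.0], [0.0, -0.0, -1.0]]
force: [-0.3, -0.1, -0.4]
opening: 0.196
grasp_force: 30.0
```

drive_tool --pt "14 0 0 0.008 0 0 0" --pt "14 0 0 0.016 0 0 0" --pt "14 0 0 0.016 0 0 0"

```text
time_s: 11.7
position: [0.6258, 0.0448, 0.079]
tcp_rot: [[0.175, 0.985, 0.0], [0.985, -0.175, -0.0], [0.0, 0.0, -1.0]]
force: [0.0, 0.7, -0.2]
opening: 0.198
grasp_force: 30.0
```

drive_tool --pt "14 0 0 0.008 0 0 0" --pt "14 0 0 0.016 0 0 0" --pt "14 0 0 0.016 0 0 0"

```text
time_s: 12.0
position: [0.626, 0.0448, 0.0788]
tcp_rot: [[0.175, 0.985, 0.001], [0.985, -0.175, -0.0], [-0.0, 0.001, -1.0]]
force: [-2.6, -0.2, 7.5]
opening: 0.191
grasp_force: 30.0
```

Contact, with 7.5 N at exactly the predicted seated height. I'll release and go straight up.

drive_tool --pt "34 0 0 -0.01 0 0 0" --pt "34 0 0 -0.01 0 0 0" --pt "34 0 0 -0.01 0 0 0" --pt "34 0 0 -0.01 0 0 0" --pt "34 0 0 -0.01 0 0 0"

```text
time_s: 12.5
position: [0.6257, 0.0448, 0.078]
tcp_rot: [[0.175, 0.985, -0.0], [0.985, -0.175, 0.0], [0.0, -0.0, -1.0]]
force: [-0.1, 0.2, -1.2]
opening: 0.383
grasp_force: 0.0
```

drive_tool --pt "34 0 0 -0.15 0 0 0" --pt "34 0 0 -0.5 0 0 0" --pt "34 0 0 -0.9 0 0 0" --pt "34 0 0 -1 0 0 0" --pt "34 0 0 -1 0 0 0"

```text
time_s: 13.0
position: [0.6277, 0.0447, 0.2012]
tcp_rot: [[0.175, 0.985, 0.006], [0.985, -0.175, -0.001], [0.0, 0.006, -1.0]]
force: [-0.3, -0.6, -0.3]
opening: 0.393
grasp_force: 0.0
```

Run:
```python
from rig import *
from h import *
np.set_printoptions(precision=4,suppress=True,linewidth=200)
s=read_state();p=s['position'];print(p,s['force'],s['opening'])
d=optics.capture('side')
for z0,nm in((.110,'seat'),(.114,'+4')): print(nm,np.array(fitcyl(d,d['color'][...,1],.6247,.0465,z0,z0+.026,.009,-1,pad=5)))
W=cloud(d)
for c in((.625,.046),(.686,.047)):
    m=(np.hypot(W[...,0]-c[0],W[...,1]-c[1])<.014)&(W[...,2]>.116)&(W[...,2]<.18);print(c,m.sum(),W[m].mean(0),W[m].max(0))
```

```text
[0.6277 0.0447 0.2012] [-0.3122 -0.6067 -0.3243] 0.3930062126799966
seat [0.9062 0.6272 0.0425]
+4 [0.9024 0.6242 0.046 ]
(0.625, 0.046) 80 [0.6228 0.0497 0.1317] [0.6343 0.0567 0.1487]
(0.686, 0.047) 76 [0.6827 0.052  0.1324] [0.6957 0.0587 0.1513]
```

```bash
cat >> h.py <<'E'
from scipy.spatial.transform import Rotation as Ro
def row(p0,R0,p,R):
    sh=R0.T@(p-p0)/.12; rv=Ro.from_matrix(R0.T@R).as_rotvec()/1.5
    return np.r_[sh,rv].round(4)
YAW=np.radians(2.0)
H=np.array([.5835,-.0603,.134])
def lidpose(th,r,k,H=H):
    """tool R and TCP for grasp point at radius r, lid angle th; grasp=TCP+k*z"""
    ex=np.array([np.cos(YAW),np.sin(YAW),0]);ez=np.array([0,0,1.])
    rad=ex*np.cos(th)+ez*np.sin(th); z=-rad; y=ex*np.sin(th)-ez*np.cos(th)
    R=np.c_[np.cross(y,z),y,z]; return H+rad*r-k*z,R
E
python3 - <<'E'
from rig import *
from h import *
np.set_printoptions(precision=4,suppress=True,linewidth=200)
print('hold',bot.hold_point_z)
c=pickle.load(open('c0.pkl','rb'))
for n in c:
    W=cloud(c[n]);Q=W-H;xl=Q[...,0]*np.cos(YAW)+Q[...,1]*np.sin(YAW);yl=-Q[...,0]*np.sin(YAW)+Q[...,1]*np.cos(YAW);zl=Q[...,2]
    m=(abs(yl)<.07)&(zl>.02)&(zl<.13)&(xl<.02)&(xl>-.1)
    r=np.hypot(xl,zl)[m];a=np.degrees(np.arctan2(zl,xl))[m]
    for lo,hi in((.03,.06),(.06,.09),(.09,.105),(.105,.13)):
        k=(r>=lo)&(r<hi);print(n,lo,k.sum(),'ang pct',np.percentile(a[k],[5,50,95]),'rmax',r[k].max(),'y',yl[m][k].min(),yl[m][k].max())
s=read_state();p,R=lidpose(np.radians(120),.107+.09,-.060);print('pregrasp TCP',p,'row after +0.08 up',row(s['position']+[0,0,.08],s['tcp_rot'],p,R),'turn deg')
E
```

```text
hold 0.0187
side 0.03 22 ang pct [115.1009 118.8704 122.7014] rmax 0.05932476758836743 y -0.04916967714004733 0.06346179166591376
side 0.06 23 ang pct [117.1367 119.6007 121.3532] rmax 0.08854342281514467 y 0.049736061169556645 0.06399833569202361
side 0.09 16 ang pct [117.2756 119.1804 121.4934] rmax 0.10476325761936049 y 0.026831310795133366 0.06317406088496126
side 0.105 161 ang pct [117.1982 119.4333 121.7177] rmax 0.12141419341152003 y -0.05959644145262048 0.06174994392168756
top 0.03 164 ang pct [115.1976 118.3745 121.2164] rmax 0.05988489752269238 y -0.061251187985015505 0.05627235226014326
top 0.06 172 ang pct [117.0192 118.8812 120.7204] rmax 0.08993259483782916 y -0.060004688066755754 0.0580682382152786
top 0.09 54 ang pct [117.0759 117.9948 119.0905] rmax 0.10484026848113696 y -0.058875252005241706 0.05779441361716426
top 0.105 189 ang pct [116.9162 119.2393 122.0805] rmax 0.1201666620478892 y -0.06113662135951812 0.0571322514141141
pregrasp TCP [ 0.515  -0.0627  0.2526] row after +0.08 up [-1.0439 -0.7531  0.2164 -0.3469  0.0368 -0.1373] turn deg
```

drive_tool --pt "45 0 0 -0.4 0 0 0" --pt "45 0 0 -0.7 0 0 0" --pt "45 0 0 -0.7 0 0 0"

```text
time_s: 13.35
position: [0.6283, 0.0447, 0.2856]
tcp_rot: [[0.175, 0.985, 0.007], [0.985, -0.175, -0.001], [0.001, 0.007, -1.0]]
force: [0.9, 0.2, 0.2]
opening: 0.505
grasp_force: 0.0
```

drive_tool --pt "45 -0.3 -0.2 0 -0.08 0.01 -0.03" --pt "45 -0.6 -0.45 0 -0.17 0.02 -0.07" --pt "45 -0.9 -0.7 0 -0.26 0.03 -0.1" --pt "45 -1 -0.75 0.1 -0.35 0.037 -0.137" --pt "45 -1 -0.75 0.1 -0.35 0.037 -0.137" --pt "45 -1 -0.75 0.1 -0.35 0.037 -0.137" --pt "45 -1 -0.75 0.1 -0.35 0.037 -0.137"

```text
time_s: 14.05
position: [0.5154, -0.0576, 0.2688]
tcp_rot: [[-0.032, 0.866, 0.5], [0.999, 0.027, 0.018], [0.002, 0.5, -0.866]]
force: [1.2, -0.4, -0.2]
opening: 0.521
grasp_force: 0.0
```

Run:
```python
from rig import *
from h import *
np.set_printoptions(precision=4,suppress=True,linewidth=200)
s=read_state();p=s['position'];R=s['tcp_rot'];print(p);print(R)
d=optics.capture('side');W=cloud(d)
T=(W-p)@R   # tool coords
m=(abs(T[...,0])<.03)&(abs(T[...,1])<.045)&(T[...,2]<.03)&(T[...,2]>-.13)
t=T[m];print(m.sum());h,e=np.histogram(t[:,2],np.arange(-.13,.035,.01));print(list(zip(e.round(3),h)))
q=t[t[:,2]>np.sort(t[:,2])[-25]];print(q[np.argsort(q[:,2])][::3]*1000)
w=T.reshape(-1,3);
P,Rd=lidpose(np.radians(120),.107+.06,-.060);print('to 60mm off',row(p,R,P,Rd))
```

```text
[ 0.5154 -0.0576  0.2688]
[[-0.0323  0.8657  0.4995]
 [ 0.9995  0.0268  0.0181]
 [ 0.0022  0.4999 -0.8661]]
246
[(np.float64(-0.13), np.int64(27)), (np.float64(-0.12), np.int64(1)), (np.float64(-0.11), np.int64(3)), (np.float64(-0.1), np.int64(17)), (np.float64(-0.09), np.int64(64)), (np.float64(-0.08), np.int64(37)), (np.float64(-0.07), np.int64(35)), (np.float64(-0.06), np.int64(32)), (np.float64(-0.05), np.int64(26)), (np.float64(-0.04), np.int64(4)), (np.float64(-0.03), np.int64(0)), (np.float64(-0.02), np.int64(0)), (np.float64(-0.01), np.int64(0)), (np.float64(-0.0), np.int64(0)), (np.float64(0.01), np.int64(0)), (np.float64(0.02), np.int64(0))]
[[ 11.1588  30.057  -47.6266]
 [  8.4889 -25.4387 -46.1126]
 [ 11.8848 -25.2181 -44.8989]
 [  7.687   24.0264 -43.9636]
 [  3.9802  22.5128 -42.67  ]
 [  8.6866  30.6761 -41.2717]
 [ 10.8352  29.1327 -40.8986]
 [  4.8311  22.8496 -39.2021]]
to 60mm off [-0.0427 -0.0712  0.3641 -0.0001 -0.0004 -0.0023]
```

The tips sit at −40 mm along the tool axis with the tool tilted too, and are centred sideways, so the offset is in the tool frame. I'll approach the lid edge.

drive_tool --pt "45 -0.043 -0.071 0.15 0 0 0" --pt "45 -0.043 -0.071 0.36 0 0 0" --pt "45 -0.043 -0.071 0.36 0 0 0" --pt "45 -0.043 -0.071 0.36 0 0 0"

```text
time_s: 14.5
position: [0.5317, -0.0617, 0.2286]
tcp_rot: [[-0.036, 0.864, 0.502], [0.999, 0.031, 0.019], [0.001, 0.502, -0.865]]
force: [-0.7, 0.7, 0.4]
opening: 0.515
grasp_force: 0.0
```

Run:
```python
from rig import *
from h import *
np.set_printoptions(precision=4,suppress=True,linewidth=200)
s=read_state();p=s['position'];R=s['tcp_rot'];print(p,s['force'])
for n in('side','top'):
    d=optics.capture(n);W=cloud(d);T=(W-p)@R
    m=(abs(T[...,0])<.05)&(abs(T[...,1])<.03)&(T[...,2]>-.03)&(T[...,2]<.05);t=T[m];print(n,m.sum())
    for lo in np.arange(-.03,.05,.01):
        k=(t[:,2]>=lo)&(t[:,2]<lo+.01);
        if k.sum()>2: print(lo.round(3),k.sum(),'y',np.percentile(t[k,1],[5,50,95]),'x',t[k,0].min(),t[k,0].max())
P,Rd=lidpose(np.radians(120),.107,-.060);print('grasp',row(p,R,P,Rd))
```

```text
[ 0.5317 -0.0617  0.2286] [-0.7292  0.7311  0.3705]
side 127
-0.02 6 y [-0.0035  0.0004  0.0026] x -0.0298091939436563 0.012875771055454361
-0.01 118 y [-0.006  -0.0015  0.0033] x -0.0495040501175093 0.04922870884749226
top 58
-0.02 4 y [-0.0048 -0.0022  0.0011] x -0.04952692546947429 0.045123660998143494
-0.01 23 y [-0.006   0.0007  0.0032] x -0.049860585344912445 0.04837480941884338
0.01 6 y [-0.001  -0.0001  0.0007] x -0.04471216411288154 0.04858171363759111
0.02 7 y [-0.0031 -0.0004  0.0004] x -0.048110554184484185 0.045863480082071424
0.03 8 y [-0.0024 -0.0008  0.0006] x -0.04834946788434442 0.0489998693016556
0.04 8 y [-0.0014 -0.0005  0.0004] x -0.04876431274918178 0.049421985641489745
grasp [-0.0038 -0.0217  0.5067  0.0017 -0.0008  0.0005]
```

drive_tool --pt "45 0 -0.01 0.15 0 0 0" --pt "45 0 -0.01 0.3 0 0 0" --pt "45 0 -0.01 0.42 0 0 0" --pt "45 0 -0.01 0.5 0 0 0" --pt "45 0 -0.01 0.5 0 0 0" --pt "45 0 -0.01 0.5 0 0 0"

```text
time_s: 15.2
position: [0.56, -0.0612, 0.1768]
tcp_rot: [[-0.035, 0.863, 0.503], [0.999, 0.03, 0.017], [-0.0, 0.504, -0.864]]
force: [0.1, -0.4, 0.8]
opening: 0.519
grasp_force: 0.0
```

drive_tool --pt "25 0 0 0 0 0 0" --pt "25 0 0 0 0 0 0" --pt "25 0 0 0 0 0 0" --pt "5 0 0 0 0 0 0" --pt "5 0 0 0 0 0 0" --pt "5 0 0 0 0 0 0" --pt "5 0 0 0 0 0 0" --pt "5 0 0 0 0 0 0"

```text
time_s: 16.0
position: [0.5605, -0.0613, 0.1767]
tcp_rot: [[-0.034, 0.863, 0.504], [0.999, 0.03, 0.017], [-0.0, 0.504, -0.864]]
force: [2.8, 1.7, 1.9]
opening: 0.107
grasp_force: 30.0
```

Gripped at 30 N on the bar. Next I'll compute the arc about the hinge.

```bash
cat >> h.py <<'E'
def swing(p,R,degs):
    ax=np.array([-np.sin(YAW),np.cos(YAW),0])
    for a in degs:
        Q=Ro.from_rotvec(ax*np.radians(a)).as_matrix()   # +: z towards x -> lid angle falls
        print(a,row(p,R,H+Q@(p-H),Q@R).round(3).tolist())
E
python3 - <<'E'
from rig import *
from h import *
s=read_state();swing(s['position'],s['tcp_rot'],[1,3,5,7.5,10,12.5,15])
E
```

```text
1 [0.0, 0.007, 0.0, 0.012, -0.0, -0.0]
3 [0.0, 0.021, 0.001, 0.035, -0.0, -0.0]
5 [0.0, 0.035, 0.003, 0.058, -0.0, -0.0]
7.5 [0.0, 0.053, 0.005, 0.087, -0.0, -0.0]
10 [0.0, 0.07, 0.008, 0.116, -0.0, -0.0]
12.5 [0.0, 0.087, 0.012, 0.145, -0.0, -0.0]
15 [0.0, 0.104, 0.017, 0.174, -0.0, -0.0]
```

drive_tool --pt "5 0 0.007 0 0.012 0 0" --pt "5 0 0.021 0.001 0.035 0 0" --pt "5 0 0.035 0.003 0.058 0 0" --pt "5 0 0.053 0.005 0.087 0 0" --pt "5 0 0.07 0.008 0.116 0 0" --pt "5 0 0.087 0.012 0.145 0 0" --pt "5 0 0.104 0.017 0.174 0 0" --pt "5 0 0.104 0.017 0.174 0 0"

```text
time_s: 16.8
position: [0.5728, -0.0609, 0.1815]
tcp_rot: [[-0.036, 0.964, 0.264], [0.999, 0.035, 0.009], [-0.001, 0.264, -0.965]]
force: [-4.0, 0.0, 8.8]
opening: 0.113
grasp_force: 30.0
```

Run:
```python
from rig import *
from h import *
s=read_state();print(s['position'],s['force'],s['moment'],s['opening'],s['grasp_force']);R=s['tcp_rot']
th=90+np.degrees(np.arctan2(R[0,2],-R[2,2]));print('tool angle',th)
swing(s['position'],R,[1.5,4,6.5,9,11.5,13.5,th-90.4])
```

```text
[ 0.57276556 -0.06091529  0.18147474] [-4.02155824e+00  2.79763083e-03  8.79026616e+00] [-0.09680685  0.31326887 -0.01295481] 0.11274167513071083 30.04827182739973
tool angle 105.28285616184348
1.5 [-0.0, 0.011, 0.001, 0.018, 0.0, -0.0]
4 [-0.0, 0.028, 0.002, 0.046, 0.0, -0.0]
6.5 [-0.0, 0.046, 0.005, 0.076, 0.0, -0.0]
9 [-0.0, 0.063, 0.008, 0.105, 0.0, -0.0]
11.5 [-0.0, 0.08, 0.012, 0.134, 0.0, -0.0]
13.5 [-0.0, 0.094, 0.015, 0.157, 0.0, -0.0]
14.882856161843478 [-0.0, 0.104, 0.018, 0.173, 0.0, -0.0]
```

drive_tool --pt "5 0 0.011 0 0.018 0 0" --pt "5 0 0.028 0 0.046 0 0" --pt "5 0 0.046 0.001 0.076 0 0" --pt "5 0 0.063 0.004 0.105 0 0" --pt "5 0 0.08 0.008 0.134 0 0" --pt "5 0 0.094 0.011 0.157 0 0" --pt "5 0 0.104 0.014 0.173 0 0" --pt "5 0 0.104 0.014 0.173 0 0"

```text
time_s: 17.6
position: [0.5851, -0.0605, 0.1829]
tcp_rot: [[-0.035, 0.999, 0.008], [0.999, 0.035, 0.0], [-0.0, 0.008, -1.0]]
force: [-1.5, -0.3, 6.8]
opening: 0.113
grasp_force: 30.0
```

drive_tool --pt "5 0 0 0 0 0 0" --pt "5 0 0 0 0 0 0" --pt "5 0 0 0 0 0 0"

```text
time_s: 17.9
position: [0.5844, -0.0606, 0.1829]
tcp_rot: [[-0.035, 0.999, 0.009], [0.999, 0.035, 0.0], [-0.0, 0.009, -1.0]]
force: [-0.0, 0.3, 4.6]
opening: 0.109
grasp_force: 30.0
```

Run:
```python
from rig import *
from h import *
np.set_printoptions(precision=4,suppress=True,linewidth=200)
s=read_state();print(s['position'],s['force'],s['moment'],s['opening'],s['grasp_force']);R=s['tcp_rot']
print('tool angle',90+np.degrees(np.arctan2(R[0,2],-R[2,2])))
o=[]
for n in('side','top'):
    d=optics.capture(n);W=cloud(d);Q=W-H;xl=Q[...,0]*np.cos(YAW)+Q[...,1]*np.sin(YAW);yl=-Q[...,0]*np.sin(YAW)+Q[...,1]*np.cos(YAW);zl=Q[...,2]
    m=(abs(yl)<.068)&(abs(yl)>.02)&(zl>.01)&(zl<.125)&(abs(xl)<.03)
    r=np.hypot(xl,zl)[m];a=np.degrees(np.arctan2(zl,xl))[m]
    for lo,hi in((.03,.06),(.06,.09),(.09,.105),(.105,.125)):
        k=(r>=lo)&(r<hi)
        if k.sum()>3: print(n,lo,k.sum(),'ang',np.percentile(a[k],[5,50,95]),'x mm',np.percentile(xl[m][k]*1000,[5,50,95]))
    for c in((.625,.046),(.686,.047)):
        m=(np.hypot(W[...,0]-c[0],W[...,1]-c[1])<.014)&(W[...,2]>.116)&(W[...,2]<.18)
        if m.sum(): print(n,c,m.sum(),W[m].mean(0),W[m].max(0))
    b=d['color'][120:380,100:320] if n=='side' else d['color'][100:265,110:310]
    o.append(cv2.resize(b,(400,470),interpolation=cv2.INTER_CUBIC))
cv2.imwrite('pics/f1.png',np.hstack(o))
```

```text
[ 0.5844 -0.0606  0.1829] [-0.0081  0.3239  4.5735] [-0.0015 -0.08    0.0072] 0.10899966124797311 29.98613080009818
tool angle 90.49678244630844
side 0.03 163 ang [90.1639 92.4639 95.0106] x mm [-3.6984 -1.8836 -0.1462]
side 0.06 172 ang [88.7354 91.567  92.8805] x mm [-3.8126 -1.9706  1.7526]
side 0.09 68 ang [88.9347 91.9316 93.1313] x mm [-5.6573 -3.203   1.8075]
side 0.105 93 ang [88.0644 91.6075 93.2475] x mm [-6.2608 -3.2078  3.805 ]
side (0.625, 0.046) 78 [0.6227 0.0496 0.1319] [0.6349 0.0566 0.1515]
side (0.686, 0.047) 76 [0.6827 0.0519 0.1323] [0.6938 0.0594 0.149 ]
top 0.03 6 ang [94.4998 94.6301 94.6934] x mm [-4.5664 -4.058  -3.4883]
top 0.06 6 ang [92.8437 93.1319 93.3806] x mm [-5.069  -4.3909 -3.592 ]
top 0.105 24 ang [88.0669 91.0715 92.7493] x mm [-5.5767 -2.0666  3.7272]
top (0.625, 0.046) 31 [0.6232 0.0432 0.1361] [0.6327 0.0509 0.1533]
top (0.686, 0.047) 32 [0.6822 0.0458 0.134 ] [0.6921 0.0566 0.1485]
```

View pics/f1.png

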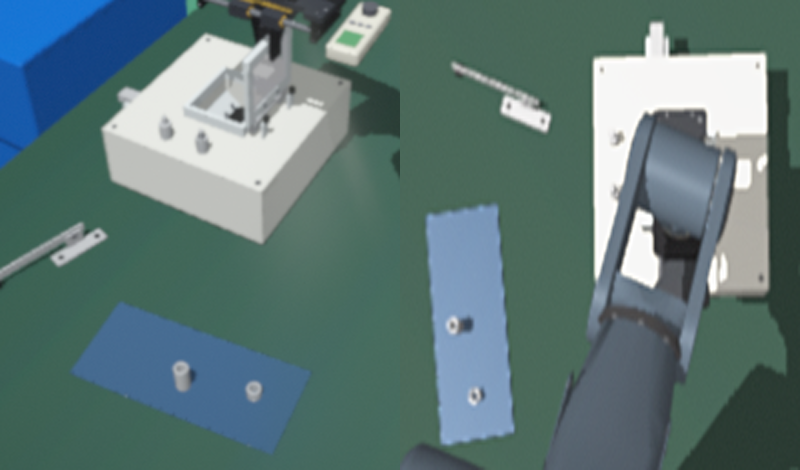

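The lid stands upright in the gripper (side half (265,90), measured about 90–90.5°). Two matching sleeves stand on the studs at (165,128) and (203,142), and the other sleeves and bench items are untouched. I'll let it settle and hand in.

drive_tool --pt "5 0 0 0 0 0 0" --pt "5 0 0 0 0 0 0" --pt "5 0 0 0 0 0 0" --pt "5 0 0 0 0 0 0"

```text
time_s: 18.4
position: [0.5844, -0.0605, 0.1829]
tcp_rot: [[-0.035, 0.999, 0.008], [0.999, 0.035, 0.0], [-0.0, 0.008, -1.0]]
force: [-0.2, 0.5, 5.7]
opening: 0.108
grasp_force: 30.0
```

```bash
python3 -c "
from rig import *
s=read_state();print(s['position'],s['force'],s['grasp_force'],abs(s['qvel']).max());print(order.hand_in())"
```

```text
[ 0.58438114 -0.06053253  0.18286556] [-0.15178269  0.47174349  5.71479651] 29.985722936689854 0.11592399972695772
the job is handed in; nothing more can be done
None
```

The 26 mm sleeve is on the bare stud, down on the feeder's top, and the lid is gripped still and upright at about 90°; I handed the job in at about 18 s, and it returned no verdict.

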